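# Balance the breakfast carrier and hold it level

## Task

Slide the green tea tin along the floor of the wooden breakfast carrier until it sits square and flush in the outer corner diagonally opposite the honey jar, touching both rims, so that the load balances. Let go of the tin, then take the carrier by its dark cross handle and lift it level, with everything still standing in it, to about 10 cm above the worktop. Leave the mug, the spread jar and the bread alone, and finish while holding the carrier there, still and level, by the handle alone.

Things in the scene. Friction and masses are not known exactly. Their poses are not given: they have to be found in the camera images.
- carrier: Loose wooden breakfast carrier, 0.36 kg empty, about 0.9 kg loaded. Origin: centre of its underside (worktop level), z up. Tray 360 long (its x), 220 wide (its y), rims 8 thick with tops 36 above the origin. +x points to the tin's bay; honey and pepper stand in the -x bay. A cross handle at x = 0 spans it along y. On rubber feet: a light push on the tin does not drag it.
- tray_floor (a point): Centre of the carrier's inner floor, 12 above its underside, axes as the carrier's. The flat floor inside the rims is 344 long (x -172 to +172) and 204 wide (y -102 to +102).
- handle (a point): Middle of the carrier's dark cross handle, 170 above the carrier's underside, axes as the carrier's: a straight bar with flat sides, 18 wide (x), 22 high (z), about 220 long (y), open below, borne by two uprights (36 along x, 12 along y, 181 high) at y -116 and +116. With the tin home the load balances within about 20 mm of this point.
- tin: Green tea tin with a brass band, about 0.26 kg, loose on the carrier floor in the +x bay. 80 along its x, 62 along its y, 85 high, upright faces; origin at the centre of its underside. Its x starts within 20 degrees of the carrier's x. Home: x parallel to the carrier's x, centre at x +132 and y 71 from the carrier's origin, y of the other sign than the honey's.
- honey: Amber honey jar with a yellow cap, 58 in diameter, 75 high, about 0.22 kg, standing loose in the carrier's -x bay near one of its two corners (which one varies). Origin at the centre of its underside.
- pepper: Dark wooden pepper mill, 40 in diameter, 92 high, standing loose near the other corner of the -x bay. Origin at the centre of its underside.
- mug: White mug, 80 in diameter (handle to one side), 90 high, standing on the worktop. Leave it alone. Origin at the centre of its underside.
- spread: Brown spread jar with a red cap, 72 in diameter, 100 high, on the worktop beside the carrier. Leave it alone. Origin at the centre of its underside.
- bread: Slice of bread lying on the 22 thick cutting board, 105 by 115 by 16. Leave it alone. Origin at the centre of its underside.
Not all that is in view belongs to the job. Leave any pink or turquoise look-alike of the tin alone.

How it is judged:
On the way, in this order (a step that is already met when the one before it is completed fails the run):
1. the tin sits square and flush in the outer corner diagonally opposite the honey jar (within 3.5 mm of both rims and 0.06 rad), the carrier still on the worktop, and is let go (((y of honey in the frame of carrier below 0 m and y of tin in the frame of carrier above 0.0675 m) or (y of honey in the frame of carrier above 0 m and y of tin in the frame of carrier below -0.0675 m)) and x of tin in the frame of carrier above 0.1285 m and z of tin in the frame of carrier between 0.006 and 0.018 m and angle between the x axis of tin and the x axis of carrier, either way round below 0.06 rad and height (world z) of carrier below 0.01 m and contact force between the fingers and tin below 0.2 N), for 0.2 s.
2. the carrier is lifted level, 6 to 17 cm clear of the worktop, tin still home (height (world z) of carrier between 0.06 and 0.17 m and angle between carrier's own z axis and vertical below 0.07 rad and ((y of honey in the frame of carrier below 0 m and y of tin in the frame of carrier above 0.0675 m) or (y of honey in the frame of carrier above 0 m and y of tin in the frame of carrier below -0.0675 m)) and x of tin in the frame of carrier above 0.1285 m and z of tin in the frame of carrier between 0.006 and 0.018 m and angle between the x axis of tin and the x axis of carrier, either way round below 0.06 rad), for 0.3 s.
At the end, for the whole second after the job is handed in: Carrier held by its handle (TCP within 70 mm of its middle), 6 to 17 cm up, within 0.07 rad of level, still, clear of bystanders; tin within 3.5 mm of both rims of the corner diagonally opposite the honey, square to 0.06 rad, not touched; honey and pepper mill upright in it (all of step 2 and z of each of honey, pepper in the frame of carrier below 0.02 m and angle between each of honey, pepper's own z axis and vertical below 0.15 rad and linear speed of carrier below 0.02 m/s and angular speed of carrier below 0.1 rad/s and contact force between the fingers and carrier above 2 N and distance between the grasp point and handle below 0.07 m and contact force between the fingers and tin below 0.2 N and contact force between carrier and mug below 0.1 N and contact force between carrier and spread below 0.1 N and contact force between carrier and bread below 0.1 N); the arm keeps its last pose, push and grip.
It fails at once if the carrier tipped by more than 0.15 rad (angle between carrier's own z axis and vertical above 0.15 rad).
It fails at once if the tin, the honey jar or the pepper mill tipped over or lifted out of the carrier (angle between any of tin, honey, pepper's own z axis and vertical above 0.35 rad or z of any of tin, honey, pepper in the frame of carrier above 0.03 m).
It fails at once if a bystander (mug, spread jar, bread) moved by more than 20 mm (distance of any of mug, spread, bread from where it was at the start of the episode above 0.02 m).
It also fails if it takes over 61 s, if anything falls off the work surface, if the arm or the gripper's body presses on something with over 40 N, if the wrist force passes 120 N, or if a joint passes its speed limit or range.

## Robot

A 6-joint arm with a two-finger parallel gripper is mounted at the origin on the work surface. World frame = base frame: x ahead of the robot, y to its left, z up, the work surface at z = 0. Lengths are in m, angles in rad, forces in N, time in s.
With the tool pointing down it reaches from about 0.425 to 0.925 m from the base axis. Payload 12.5 kg.
Tool frame: the origin (TCP) lies between the finger pads, 19 mm behind the fingertips; this is the grasp point; y points along the fingers, z is the direction in which the jaws open and shut, and the axes are right-handed (so a half turn about y gives the same grasp; the last joint's range is limited). The gripper opens to 85 mm and grips with 20 to 120 N. Pads are 22 mm wide; open, the fingers measure 114 mm over their backs; the gripper's body (76 mm by 85 mm) begins 54 mm behind the grasp point. The pads swing forward as they close: fully open they stand 13 mm farther back than shut.
Start: joints at [-1.397, 0.491, 1.559, -0, 1.092, -0.106], TCP at [0.173, -0.601, 0.25] pointing down, gripper open.
Joint ranges: [-3.1, 3.1], [-0.84, 2.19], [0.05, 2.79], [-1.13, 4.28], [0.06, 2.93], [-2.69, 2.69]. Speed limits (rad/s): [2.22, 2.22, 2.79, 3.14, 3.14, 3.14].

## Interface

Orientations are given as a rotation vector (axis times angle).
In Python, from rig import bot gives the robot as it stands.
- The arm moves only by the shell command python3 -m jog 'ROWS' [OPENING] [FORCE]. ROWS is JSON, a list that holds one entry, the list of rows, each a list of 6 numbers: the shift along the tool's x, y, z in m, then the turn, a rotation vector about the tool's x, y, z in degrees. In form: [[[x, y, z, wx, wy, wz], ...]]. A call has 1 to 10 rows; each row shifts and turns the commanded pose from where the row before left it, along the tool's axes as they then stand; what a row does not reach is not made up. A row lasts 1/8 s, in which the tool goes at most 62.5 mm and 10.7 degrees, less where a joint would pass 70% of its speed; a pose out of reach is approached as far as the arm can. A call is refused whole if a number of a shift passes 0.0625 or a number of a turn 10.7, either way. A call with a gripper value outside its range is refused whole. OPENING is the opening, from -1 (shut) to 1 (fully open), so that 0 is half open, set as the call begins (- or left out, the last holds). The fingers move at their own pace and stop on an object; FORCE is the grip in N (left out, the last holds). Time passes only in rows, so rows that do not move let the fingers close. It gives the time, the measured TCP pose, the force and the opening at its end, in the units of the state.
- bot.observe(): the state, without advancing time (a new reading comes with each control period).
- bot.grab_frame(name): name is "scene" or "top" or "wrist"; returns (picture, depth): 400x640x3 uint8, red, green, blue; 400x640 float32, m along the optical axis (not along the pixel's ray), 0 where there is no reading.
- bot.camera_info(name): a dict with "camera_matrix" (3x3 intrinsics, pixels), "k1" (the pictures are not rectified: a ray, as slopes to the right and down, at radius r is drawn at 1 + k1 r^2 times it, then the intrinsics apply), "world_to_cam" (4x4, takes a point from world to camera coordinates). Camera axes: x right, y up, looking along -z (the intrinsics and any distortion apply to the point x, -y, -z); pixel columns grow to the right and rows downward; lengths in m; the calibration is good to about 2 mm. A picture is of the moment at which its call begins: read the wrist's pose just before it. camera_info takes no time and is no camera call; for the wrist camera it gives the pose at the moment of the call.
- bot.finish_job(): hands the job in, once; it reports no verdict.
Trained networks look in the newest picture that a camera, given by its name, has taken for a name from the list of things; names that differ only in an ending like _2 or _b are one class to them, and where a whole thing is asked for, a point or a joint stands for the part that bears it (a point fixed in the world has none). Each returns a list of dicts, best first, with "conf" (0 to 1); they miss things now and then, are a little off and sometimes report something else, mostly with a low value. They report only what shows in the picture. A call takes as long as a camera call. They do not tell look-alikes from the thing itself.
- bot.boxes_of(camera, query): "extent" ([left, top, width, height] in pixels, round what is visible of it).
- bot.outline_of(camera, query): "pixels" (400x640 bool, what is visible of it) and "extent" ([left, top, width, height] in pixels, round what is visible of it).
- bot.spot_point(camera, query): "location" ([column, row] in pixels: a listed point, or the origin of a listed thing).
The state is a dict: "t": time; "joint_positions": joint angles; "joint_vel": joint speeds; "joint_efforts": joint torques, N m; "tcp_pos": TCP position; "orientation": TCP orientation; "ft_force": force on the tool from outside, world axes, zero at the start; "moment": the same for the moment, N m; "opening": finger opening in m.
Only numpy, scipy, OpenCV 4.12 (cv2) and the standard library are available. Lean on these libraries where they do the work, as an engineer would, in place of code of your own. Each camera call takes 0.05 s, during which the arm holds its last target. There are 200 camera calls.

## Working session

There is one attempt and no reset: what is moved stays moved. The work goes in short steps, Python scripts to look and compute and a shell command to move; the robot and the scene stay as the last step left them, time stands still between calls to the robot, and variables do not carry over. Pictures are saved under pics/ and viewed, about 8 in all and at most 12, crops included, and the job is handed in when it is done.

```bash
ls; mkdir -p pics; cat > h.py <<'E'
import numpy as np, cv2
from rig import bot
from scipy.spatial.transform import Rotation as R
def rays(cam,px):
    ci=bot.camera_info(cam);K=np.array(ci["camera_matrix"]);k=ci["k1"]
    d=(np.atleast_2d(px)-[K[0,2],K[1,2]])/[K[0,0],K[1,1]]
    u=d.copy()
    for _ in range(10): u=d/(1+k*(u**2).sum(1,keepdims=True))
    M=np.linalg.inv(np.array(ci["world_to_cam"]))
    v=np.c_[u[:,0],-u[:,1],-np.ones(len(u))]
    return M[:3,3],v@M[:3,:3].T
def onz(cam,px,z):
    o,v=rays(cam,px); return o+v*((z-o[2])/v[:,2])[:,None]
def cloud(cam,dep):
    v,u=np.mgrid[0:400,0:640]; o,r=rays(cam,np.c_[u.ravel(),v.ravel()].astype(float))
    P=o+r*dep.reshape(-1,1); P[dep.ravel()==0]=np.nan; return P.reshape(400,640,3)
def proj(cam,P):
    ci=bot.camera_info(cam);K=np.array(ci["camera_matrix"]);M=np.array(ci["world_to_cam"])
    c=np.atleast_2d(P)@M[:3,:3].T+M[:3,3]; s=np.c_[c[:,0],-c[:,1]]/-c[:,2:]
    s=s*(1+ci["k1"]*(s**2).sum(1,keepdims=True)); return s*[K[0,0],K[1,1]]+[K[0,2],K[1,2]]
def axes():
    s=bot.observe(); return s,R.from_rotvec(s["orientation"]).as_matrix()
E
python3 - <<'E'
from h import *
np.set_printoptions(precision=3,suppress=True)
for c in ["top","scene"]:
    im,d=bot.grab_frame(c); cv2.imwrite(f"pics/{c}0.png",im[:,:,::-1]); np.savez(f"{c}0.npz",im=im,d=d)
    P=cloud(c,d)
    for q in ["tin","honey","pepper","handle","carrier","mug","spread","bread"]:
        for r in bot.outline_of(c,q)[:3] :
            m=r["pixels"]; pts=P[m]; pts=pts[~np.isnan(pts[:,0])]
            print(c,q,round(r["conf"],2),r["extent"],np.median(pts,0),np.percentile(pts,98,axis=0)[2])
s,A=axes(); print(s,A)
E
```

```text
pics
top tin 0.88 [320.7, 170.8, 24.5, 24.8] [ 0.565 -0.008  0.097] 0.10320027733753512
top tin 0.75 [317.2, 229.6, 26.8, 21.7] [ 0.369 -0.007  0.085] 0.09077943929560571
top tin 0.61 [272.5, 141.5, 25.8, 27.1] [0.652 0.147 0.085] 0.09195124260179617
top honey 0.67 [391.1, 157.0, 16.3, 16.1] [ 0.632 -0.239  0.086] 0.09251825875400312
top pepper 0.56 [391.2, 199.1, 15.2, 8.2] [ 0.497 -0.239  0.09 ] 0.10655680671242788
top handle 0.62 [303.5, 134.3, 110.2, 83.3] [ 0.575 -0.111  0.013] 0.1824799979782766
top carrier 0.75 [306.2, 139.7, 109.3, 80.3] [ 0.573 -0.112  0.013] 0.18249456248427048
top mug 0.78 [222.3, 234.0, 24.8, 29.8] [0.355 0.32  0.023] 0.093049808991637
top mug 0.41 [391.0, 200.2, 18.3, 7.0] [ 0.497 -0.24   0.088] 0.10654567360632199
top spread 0.88 [456.0, 186.3, 28.0, 25.8] [ 0.517 -0.482  0.094] 0.10416740833595448
top bread 0.65 [162.7, 159.2, 34.1, 34.2] [0.584 0.508 0.039] 0.046233517781922216
scene tin 0.86 [284.2, 189.3, 22.3, 24.6] [ 0.398 -0.004  0.079] 0.09154393410434707
scene tin 0.84 [361.2, 212.0, 29.9, 38.8] [0.675 0.129 0.067] 0.09061648792338374
scene tin
[... 506 characters left out ...]
379934
scene spread 0.73 [145.0, 254.3, 32.8, 42.1] [ 0.545 -0.5    0.073] 0.10481723515254565
scene bread 0.68 [424.4, 186.8, 37.4, 16.9] [0.595 0.5   0.042] 0.04555466766115765
{'t': 0.9, 'joint_positions': array([-1.397,  0.491,  1.559,  0.   ,  1.092, -0.106]), 'joint_vel': array([ 0.001,  0.001,  0.001,  0.   ,  0.001, -0.001]), 'joint_efforts': array([ -0.   , -61.826, -26.185,  -0.   ,   0.   ,   0.   ]), 'tcp_pos': array([ 0.173, -0.601,  0.25 ]), 'orientation': array([-0.292,  2.071, -2.072]), 'ft_force': array([-0.781,  0.978, -0.338]), 'moment': array([-0.039,  0.056,  0.015]), 'opening': 0.08532977996531405} [[-0.961  0.     0.276]
 [-0.276 -0.    -0.961]
 [-0.    -1.     0.   ]]
```

```bash
python3 - <<'E'
from h import *
np.set_printoptions(precision=4,suppress=True)
z=np.load("top0.npz"); im,d=z["im"],z["d"]; P=cloud("top",d)
c=cv2.resize(im[120:270,200:500],None,fx=2.6,fy=2.6,interpolation=cv2.INTER_CUBIC); cv2.imwrite("pics/top_crop.png",c[:,:,::-1])
X,Y,Z=P[...,0],P[...,1],P[...,2]
box=(X>.4)&(X<.75)&(Y>-.35)&(Y<.12)
h=P[box&(Z>.172)&(Z<.195)]; print("handle",len(h),h.mean(0),h.min(0),h.max(0)); 
print(cv2.minAreaRect((h[:,:2]*1000).astype(np.float32)))
for r in [box&(Z>.028)&(Z<.042)]:
    print("rim",cv2.minAreaRect((P[r][:,:2]*1000).astype(np.float32)))
t=P[(X>.5)&(X<.63)&(Y>-.07)&(Y<.06)&(Z>.093)&(Z<.11)]
print("tin",len(t),t.mean(0),cv2.minAreaRect((t[:,:2]*1000).astype(np.float32)))
E
```

```text
handle 505 [ 0.5749 -0.1153  0.1804] [ 0.4544 -0.1389  0.1721] [ 0.6985 -0.0928  0.1889]
((575.9042358398438, -115.9066162109375), (32.920677185058594, 244.7931365966797), 86.63688659667969)
rim ((575.220703125, -88.5540771484375), (417.39483642578125, 240.0945281982422), 86.16930389404297)
tin 420 [ 0.5689 -0.0081  0.0976] ((568.62353515625, -8.223247528076172), (61.81462097167969, 79.0655517578125), 7.418999671936035)
```

View pics/top_crop.png

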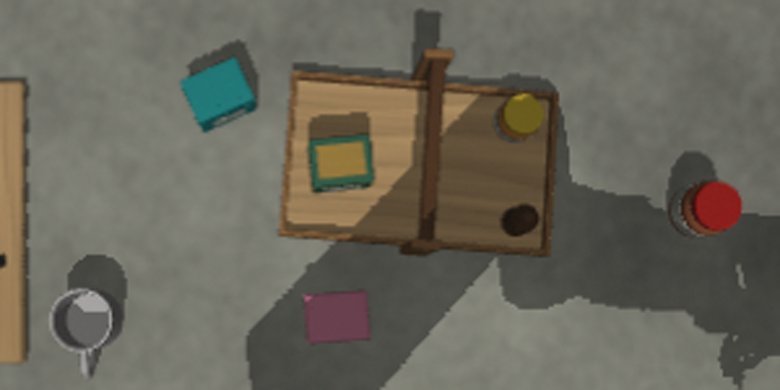

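View pics/scene0.png

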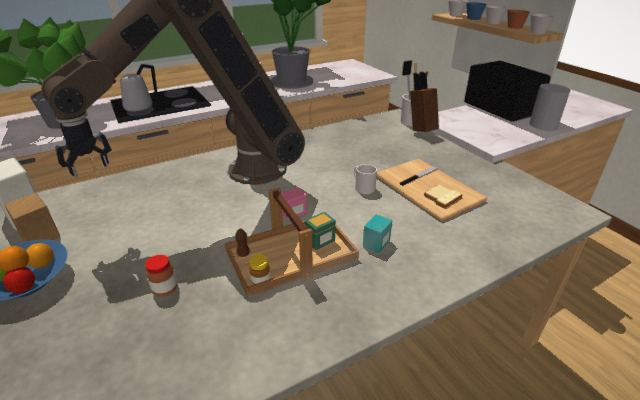

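Seen: the crop shows the carrier with the honey (yellow cap) at crop (522,115) and the pepper at (519,220). Three things could be the tin: green with brass top at (340,162), turquoise at (220,93) and pink at (337,316). Only the green one stands inside the carrier, so I choose it. The honey is at carrier −y (world +x), so home is the robot-side +y corner, at about world (0.513, 0.020).

```bash
python3 -m jog '[[[-0.0454,0,-0.0384,0,0,0],[-0.0454,0,-0.0384,0,0,0],[-0.0454,0,-0.0384,0,0,0],[-0.0454,0,-0.0384,0,0,0],[-0.0454,0,-0.0384,0,0,0],[-0.0454,0,-0.0384,0,0,0],[-0.0454,0,-0.0384,0,0,0],[-0.0454,0,-0.0384,0,0,0],[-0.0454,0,-0.0384,0,0,0],[0,0,0,0,0,0]]]' 1 20
python3 -m jog '[[[-0.0454,0,-0.0384,0,0,0],[-0.0454,0,-0.0384,0,0,0],[0,0,0,0,-10.1,0],[0,0,0,0,-10.1,0],[0,0,0,0,-10.1,0],[0,0,0,0,-10.1,0],[0,0,0,0,-10.1,0],[0,0,0,0,-10.1,0],[0,0,0,0,-10.1,0],[0,0,0,0,-10.1,0]]]'
cat > look.py <<'E'
from h import *
import sys
np.set_printoptions(precision=4,suppress=True)
s,A=axes(); print(s["t"],s["tcp_pos"],"\n",A,"jaw",np.degrees(np.arctan2(A[1,2],A[0,2])),"q",s["joint_positions"])
im,d=bot.grab_frame("wrist"); cv2.imwrite(f"pics/{sys.argv[1]}.png",im[:,:,::-1]); P=cloud("wrist",d); np.savez("w.npz",im=im,P=P)
X,Y,Z=P[...,0],P[...,1],P[...,2]
hs=cv2.cvtColor(im,cv2.COLOR_RGB2HSV)
t=P[(Z>.09)&(Z<.106)&(X>.45)&(X<.66)&(Y>-.08)&(Y<.1)]
if len(t)>50: print("tin",len(t),t.mean(0),cv2.minAreaRect((t[:,:2]*1000).astype(np.float32)))
r=P[(Z>.030)&(Z<.042)&(X>.42)&(X<.72)&(Y>-.33)&(Y<.12)]
if len(r)>50: print("rim",len(r),r.min(0),r.max(0))
h=P[(Z>.172)&(Z<.19)&(X>.44)&(X<.72)&(Y>-.2)&(Y<0)]
if len(h)>50: print("handle",len(h),h.mean(0),cv2.minAreaRect((h[:,:2]*1000).astype(np.float32)))
E
python3 look.py w1
```

```text
t: 2.15
tcp_pos: [0.4714, -0.1527, 0.2501]
orientation: [-0.296, 2.068, -2.069]
ft_force: [-0.2, 0.2, -0.3]
opening: 0.0857
t: 3.4
tcp_pos: [0.5357, -0.0579, 0.25]
orientation: [-1.266, 1.117, -1.117]
ft_force: [0.4, 0.8, -0.3]
opening: 0.0857
3.4 [ 0.5357 -0.0579  0.25  ] 
 [[ 0.1238 -0.0001  0.9923]
 [-0.9923 -0.0002  0.1238]
 [ 0.0002 -1.     -0.0001]] jaw 7.1099804536587765 q [-0.2301  0.3688  1.7703 -0.0003  1.0025 -0.3541]
tin 5485 [ 0.5675 -0.0085  0.0965] ((568.6513061523438, -10.561073303222656), (63.03562545776367, 77.9111557006836), 7.475980758666992)
rim 5967 [ 0.4558 -0.3011  0.03  ] [0.6979 0.12   0.042 ]
handle 5001 [ 0.5594 -0.1136  0.1793] ((575.8264770507812, -113.62627410888672), (28.36711311340332, 242.67822265625), 87.1417007446289)
```

```bash
python3 - <<'E'
from h import *
np.set_printoptions(precision=4,suppress=True)
P=np.load("w.npz")["P"]; X,Y,Z=P[...,0],P[...,1],P[...,2]
m=(Z>.030)&(Z<.040)&(X>.42)&(X<.72)&(Y>-.05)&(Y<.09)
q=P[m]
# carrier frame guess
for yaw in [86.0,86.6,87.2]:
    a=np.radians(yaw); ex=np.array([np.cos(a),np.sin(a)]); ey=np.array([-ex[1],ex[0]])
    c=np.array([.5759,-.1150]); l=np.c_[(q[:,:2]-c)@ex,(q[:,:2]-c)@ey]
    near=l[(l[:,1]>.09)&(l[:,0]<.165)]; far=l[(l[:,1]<-.09)&(l[:,0]<.165)]; end=l[(l[:,0]>.165)&(abs(l[:,1])<.095)]
    for n,g,i in (("near",near,1),("far",far,1),("end",end,0)):
        if len(g)>20: print(yaw,n,len(g),np.percentile(g[:,i],[2,50,98]),"slope deg",np.degrees(np.polyfit(g[:,1-i],g[:,i],1)[0]))
E
```

```text
86.0 near 779 [0.1038 0.1078 0.1123] slope deg 0.9640096583730696
86.0 far 721 [-0.1074 -0.1024 -0.0989] slope deg 1.2746674860777976
86.0 end 1509 [0.1674 0.1721 0.1769] slope deg -1.048444924250227
86.6 near 768 [0.1029 0.1067 0.1108] slope deg 0.35380667432275753
86.6 far 731 [-0.1084 -0.1036 -0.1004] slope deg 0.7040212200134806
86.6 end 1509 [0.168  0.1722 0.1763] slope deg -0.45213590245452934
87.2 near 759 [0.1018 0.1055 0.1095] slope deg -0.26534391827010323
87.2 far 740 [-0.1096 -0.1049 -0.1019] slope deg 0.10778727196870687
87.2 end 1511 [0.1684 0.1721 0.1762] slope deg 0.13710954559129054
```

View pics/w1.png

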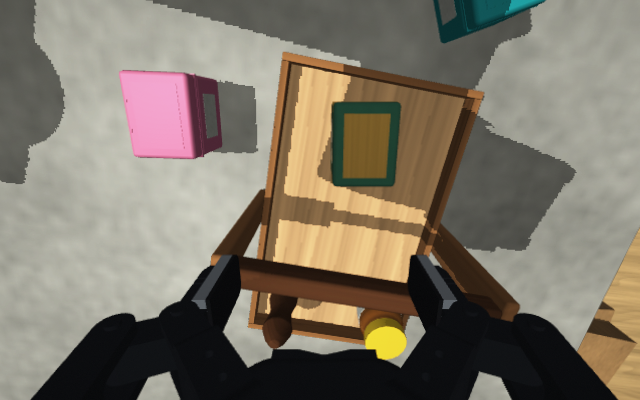

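The wrist view shows the green tin with its brass-framed lid at (366,144), standing on the carrier floor; the pink one at (158,113) and the turquoise one at (480,15) are outside. Moving over the tin and down to grip it lightly above rim height.

```bash
python3 -m jog '[[[-0.0436,0,0.038,0,0,0],[0,0,0,0,0,0],[0,0.044,0,0,0,0],[0,0.044,0,0,0,0],[0,0.044,0,0,0,0],[0,0.044,0,0,0,0],[0,0,0,0,0,0],[0,0,0,0,0,0]]]'
python3 -m jog '[[[0,0,0,0,0,0],[0,0,0,0,0,0],[0,0,0,0,0,0],[0,0,0,0,0,0],[0,0,0,0,0,0],[0,0,0,0,0,0]]]' 0.3 20
python3 -m jog '[[[0,0,0,0,0,0],[0,0,0,0,0,0],[0,0,0,0,0,0]]]' 0.3 20
```

```text
t: 4.45
tcp_pos: [0.569, -0.0097, 0.0754]
orientation: [-1.262, 1.121, -1.123]
ft_force: [-0.1, -0.3, -0.2]
opening: 0.0853
t: 5.2
tcp_pos: [0.569, -0.0092, 0.0757]
orientation: [-1.262, 1.119, -1.123]
ft_force: [-2.4, -1.3, 6.9]
opening: 0.0619
t: 5.58
tcp_pos: [0.569, -0.0092, 0.0757]
orientation: [-1.262, 1.119, -1.123]
ft_force: [-2.2, -2.1, 8.0]
opening: 0.0616
```

```bash
python3 -m jog '[[[0,-0.001,0,0,5,0],[0,0,0,0,5,0],[-0.003,0,-0.0065,0,0,0],[-0.003,0,-0.0065,0,0,0],[-0.003,0,-0.0065,0,0,0],[-0.003,0,-0.0065,0,0,0],[-0.003,0,-0.0065,0,0,0],[-0.003,0,-0.0065,0,0,0],[0,0,-0.0065,0,0,0],[0,0,-0.0065,0,0,0]]]'
python3 -m jog '[[[0,0,0,0,0,0],[0,0,0,0,0,0]]]'
python3 look.py w2
```

```text
t: 6.82
tcp_pos: [0.5184, 0.012, 0.0757]
orientation: [-1.181, 1.246, -1.251]
ft_force: [5.4, -1.0, 5.6]
opening: 0.062
t: 7.08
tcp_pos: [0.5177, 0.012, 0.0757]
orientation: [-1.182, 1.248, -1.25]
ft_force: [1.9, -1.5, 9.9]
opening: 0.0618
7.075 [0.5177 0.012  0.0757] 
 [[-0.0544  0.0015  0.9985]
 [-0.9985 -0.0002 -0.0544]
 [ 0.0001 -1.      0.0015]] jaw -3.1206732200303158 q [-0.1043  0.596   1.98   -0.0001  0.564  -0.0498]
tin 21279 [0.5178 0.0229 0.0967] ((517.1942138671875, 17.231407165527344), (66.93978118896484, 108.30137634277344), 87.39015197753906)
rim 11998 [ 0.4742 -0.1094  0.03  ] [0.6979 0.12   0.042 ]
```

View pics/w2.png

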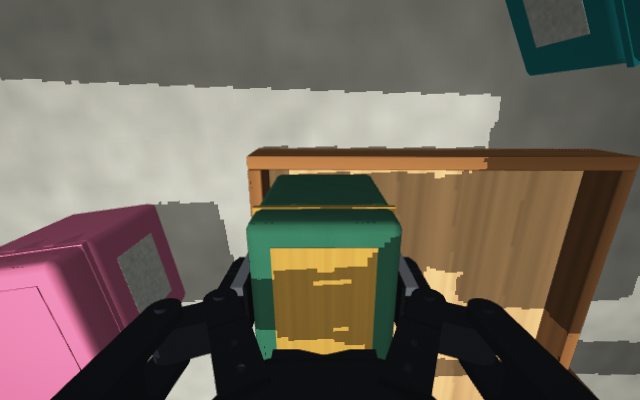

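The green tin (325,270) is gripped and square to the rims, a few mm short of both. I'll ease it into the rims a little at a time, watching the force.

```bash
python3 -m jog '[[[0,0,-0.002,0,0,0],[0,0,-0.002,0,0,0],[0,0,-0.002,0,0,0],[0,0,-0.001,0,0,0],[0,0,0,0,0,0],[0,0,0,0,0,0]]]'
python3 -m jog '[[[-0.002,0,0,0,0,0],[-0.002,0,0,0,0,0],[-0.001,0,0,0,0,0],[0,0,0,0,0,0],[0,0,0,0,0,0]]]'
```

```text
t: 7.88
tcp_pos: [0.5119, 0.0122, 0.0758]
orientation: [-1.18, 1.246, -1.252]
ft_force: [7.3, -1.4, 4.7]
opening: 0.0619
t: 8.5
tcp_pos: [0.512, 0.0162, 0.0764]
orientation: [-1.181, 1.245, -1.252]
ft_force: [2.9, -12.6, 16.3]
opening: 0.0619
```

```bash
python3 -m jog '[[[0,0,-0.001,0,0,0],[0,0,-0.001,0,0,0],[0,0,0,0,0,0]]]'
python3 -m jog '[[[-0.001,0,0,0,0,0],[-0.001,0,0,0,0,0],[0,0,0,0,0,0]]]'
```

```text
t: 8.88
tcp_pos: [0.5113, 0.0165, 0.0765]
orientation: [-1.179, 1.243, -1.254]
ft_force: [9.2, -10.0, 12.6]
opening: 0.062
t: 9.25
tcp_pos: [0.5114, 0.0181, 0.0768]
orientation: [-1.179, 1.243, -1.254]
ft_force: [7.0, -13.8, 16.5]
opening: 0.0619
```

```bash
python3 -m jog '[[[0,0,-0.0015,0,0,0],[0,0,-0.0015,0,0,0],[0,0,0,0,0,0]]]'
python3 -m jog '[[[0.001,0,0.002,0,0,0],[0.001,0,0.0022,0,0,0],[0,0,0,0,0,0],[0,0,0,0,0,0],[0,0,0,0,0,0],[0,0,0,0,0,0],[0,0,0,0,0,0]]]' 1 20
python3 -m jog '[[[0,-0.05,0,0,0,0],[0,-0.05,0,0,0,0],[0,-0.05,0,0,0,0],[0.05,-0.02,0.015,0,0,0],[0.05,0,0.015,0,0,0],[0,0,0,0,0,0],[0,0,0,0,0,0]]]'
cat > chk.py <<'E'
from h import *
P=np.load("w.npz")["P"]; X,Y,Z=P[...,0],P[...,1],P[...,2]
np.set_printoptions(precision=4,suppress=True)
t=P[(Z>.09)&(Z<.105)&(X>.45)&(X<.57)&(Y>-.06)&(Y<.09)]
(cx,cy),_,_=b=cv2.minAreaRect((t[:,:2]*1000).astype(np.float32)); print("tin",b)
c=np.array([.5757,-.1188])
for yaw in [86.6,87.1,87.6]:
    a=np.radians(yaw); ex=np.array([np.cos(a),np.sin(a)]); ey=np.array([-ex[1],ex[0]])
    q=P[(Z>.030)&(Z<.040)][:,:2]-c; l=np.c_[q@ex,q@ey]; tt=(t[:,:2]-c)@np.c_[ex,ey]
    for n,k,i in (("near",(abs(l[:,1]-.106)<.012)&(l[:,0]<.165)&(l[:,0]>.03),1),("far",(abs(l[:,1]+.106)<.012)&(l[:,0]<.165)&(l[:,0]>.03),1),("end",(abs(l[:,0]-.176)<.012)&(abs(l[:,1])<.095),0)):
        g=l[k]
        if len(g)>20: print(yaw,n,len(g),np.percentile(g[:,i],[2,50,98]),"slope",np.degrees(np.polyfit(g[:,1-i],g[:,i],1)[0]))
    print("tin in c: ",np.percentile(tt,1,axis=0),np.percentile(tt,99,axis=0))
E
python3 look.py w3; python3 chk.py
```

```text
t: 9.62
tcp_pos: [0.5092, 0.0187, 0.0768]
orientation: [-1.177, 1.241, -1.254]
ft_force: [12.1, -8.4, 13.2]
opening: 0.0617
t: 10.5
tcp_pos: [0.51, 0.0173, 0.075]
orientation: [-1.183, 1.25, -1.25]
ft_force: [-0.6, -0.0, 0.1]
opening: 0.0854
t: 11.38
tcp_pos: [0.5341, -0.084, 0.2447]
orientation: [-1.183, 1.251, -1.25]
ft_force: [-0.2, 0.5, -0.1]
opening: 0.0854
11.375 [ 0.5341 -0.084   0.2447] 
 [[-0.0559 -0.0007  0.9984]
 [-0.9984  0.0003 -0.0559]
 [-0.0003 -1.     -0.0007]] jaw -3.2064968762446147 q [-0.2783  0.3776  1.772   0.0001  0.9927 -0.2224]
tin 6846 [0.5092 0.0144 0.0966] ((508.42547607421875, 12.771371841430664), (78.99121856689453, 61.17525100708008), 86.8435287475586)
rim 5794 [ 0.4531 -0.2994  0.03  ] [0.6939 0.0687 0.042 ]
handle 8402 [ 0.581  -0.1135  0.1794] ((573.716796875, -115.42442321777344), (35.83787155151367, 243.27294921875), 87.0014877319336)
tin ((508.42547607421875, 12.771371841430664), (78.99121856689453, 61.17525100708008), 86.8435287475586)
86.6 near 346 [0.1051 0.1086 0.113 ] slope 0.424123084458879
86.6 far 1178 [-0.1062 -0.1013 -0.0977] slope 0.7107482152383082
86.6 end 1594 [0.1737 0.1787 0.1824] slope 0.1474254557599003
tin in c:  [0.0889 0.0445] [0.1659 0.1042]
87.1 near 353 [0.1047 0.1081 0.1124] slope -0.04616217215594877
87.1 far 1179 [-0.107  -0.1022 -0.0989] slope 0.18873344754467927
87.1 end 1581 [0.1739 0.1785 0.1821] slope 0.6568419207276653
tin in c:  [0.0896 0.0433] [0.1664 0.1031]
87.6 near 358 [0.1042 0.1076 0.112 ] slope -0.5232873717429297
87.6 far 1182 [-0.108  -0.1031 -0.0999] slope -0.32027287525278986
87.6 end 1574 [0.1738 0.1783 0.1824] slope 1.1750495501608234
tin in c:  [0.09   0.0424] [0.1672 0.102 ]
```

View pics/w3.png

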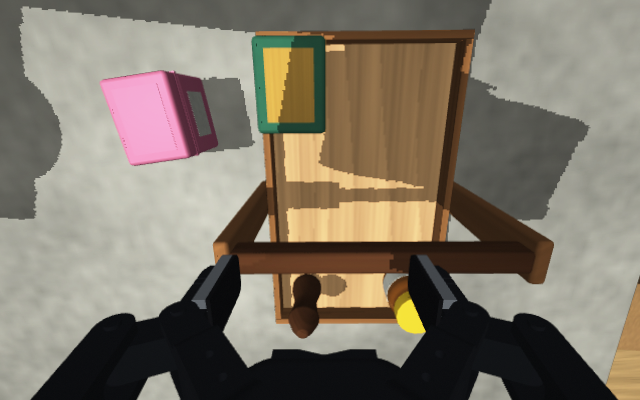

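The picture shows the tin at (289,84), flush along the left rim. The depth data suggest it may be about 5 mm short of the end rim. I'll shut the fingers behind the tin and push it gently outward until it meets the rim.

```bash
python3 -m jog '[[[-0.0382,0,-0.0299,0,0,0],[0,0,0,0,0,0],[0,0,0,0,0,0],[0,0,0,0,0,0],[0,0,0,0,0,0],[0,0,0,0,0,0],[0,0,0,0,0,0]]]' -1 20
python3 -m jog '[[[0,0.045,0,0,0,0],[0,0.045,0,0,0,0],[0,0.045,0,0,0,0],[0,0.045,0,0,0,0],[0,0,0,0,0,0],[0,0,0,0,0,0]]]'
python3 -m jog '[[[-0.002,0,0,0,0,0],[-0.002,0,0,0,0,0],[0,0,0,0,0,0],[0,0,0,0,0,0]]]'
```

```text
t: 12.3
tcp_pos: [0.5068, -0.0446, 0.2449]
orientation: [-1.183, 1.25, -1.25]
ft_force: [0.1, 0.9, 0.0]
opening: -0.0002
t: 13.05
tcp_pos: [0.5073, -0.0446, 0.0662]
orientation: [-1.182, 1.249, -1.251]
ft_force: [-0.3, 0.3, 0.1]
opening: 0.0001
t: 13.55
tcp_pos: [0.5072, -0.0406, 0.0653]
orientation: [-1.182, 1.249, -1.25]
ft_force: [-0.7, -4.2, 1.4]
opening: -0.0001
```

```bash
python3 -m jog '[[[-0.001,0,0,0,0,0],[-0.001,0,0,0,0,0],[0,0,0,0,0,0]]]'
python3 -m jog '[[[-0.001,0,0,0,0,0],[-0.001,0,0,0,0,0],[0,0,0,0,0,0]]]'
```

```text
t: 13.92
tcp_pos: [0.5071, -0.0384, 0.0649]
orientation: [-1.183, 1.25, -1.25]
ft_force: [0.2, -2.3, 2.6]
opening: 0.0001
t: 14.3
tcp_pos: [0.5071, -0.0363, 0.0649]
orientation: [-1.183, 1.25, -1.25]
ft_force: [-0.8, -1.8, 1.5]
opening: 0.0002
```

```bash
python3 -m jog '[[[-0.001,0,0,0,0,0],[-0.001,0,0,0,0,0],[0,0,0,0,0,0]]]'
python3 -m jog '[[[-0.001,0,0,0,0,0],[-0.001,0,0,0,0,0],[0,0,0,0,0,0]]]'
```

```text
t: 14.68
tcp_pos: [0.5073, -0.0344, 0.0649]
orientation: [-1.183, 1.25, -1.25]
ft_force: [-0.4, -1.6, 0.9]
opening: 0.0001
t: 15.05
tcp_pos: [0.5075, -0.0325, 0.065]
orientation: [-1.183, 1.25, -1.25]
ft_force: [-0.8, -3.4, 0.8]
opening: 0.0003
```

```bash
python3 -m jog '[[[-0.001,0,0,0,0,0],[-0.001,0,0,0,0,0],[0,0,0,0,0,0]]]'
python3 -m jog '[[[-0.001,0,0,0,0,0],[0,0,0,0,0,0],[0,0,0,0,0,0]]]'
```

```text
t: 15.42
tcp_pos: [0.5078, -0.0308, 0.0651]
orientation: [-1.182, 1.249, -1.251]
ft_force: [0.7, -6.4, 1.4]
opening: 0.0005
t: 15.8
tcp_pos: [0.5079, -0.0299, 0.0651]
orientation: [-1.182, 1.249, -1.251]
ft_force: [0.6, -6.4, 2.0]
opening: -0.0
```

```bash
python3 -m jog '[[[0.004,0,0,0,0,0],[0.004,0,0,0,0,0],[0.004,-0.03,0,0,0,0],[0,-0.05,0,0,0,0],[0,-0.05,0,0,0,0],[0.0382,-0.05,0.0299,0,0,0],[0,0,0,0,0,0],[0,0,0,0,0,0]]]' -1
python3 look.py w4; python3 chk.py
```

```text
t: 16.8
tcp_pos: [0.531, -0.0769, 0.239]
orientation: [-1.183, 1.252, -1.249]
ft_force: [-0.0, 0.4, -1.0]
opening: -0.0002
16.8 [ 0.531  -0.0769  0.239 ] 
 [[-0.0557 -0.0015  0.9984]
 [-0.9984  0.0006 -0.0557]
 [-0.0005 -1.     -0.0015]] jaw -3.1942150177625854 q [-0.2671  0.3787  1.7883  0.0002  0.9762 -0.2114]
tin 7207 [0.5101 0.0221 0.0962] ((509.5569763183594, 20.511371612548828), (79.87364959716797, 61.85118865966797), 86.71422576904297)
rim 4571 [ 0.4535 -0.2925  0.03  ] [0.6945 0.0671 0.042 ]
handle 8087 [ 0.5826 -0.1122  0.1791] ((573.0580444335938, -114.1104736328125), (36.37211608886719, 243.11627197265625), 86.81668090820312)
tin ((509.5569763183594, 20.511371612548828), (79.87364959716797, 61.85118865966797), 86.71422576904297)
86.6 near 395 [0.1055 0.1091 0.1133] slope 0.13343792761236717
86.6 far 1187 [-0.1062 -0.1013 -0.0979] slope 0.29998496831498056
86.6 end 1314 [0.1757 0.18   0.1837] slope -0.2751661121396751
tin in c:  [0.0963 0.0441] [0.1737 0.1038]
87.1 near 402 [0.1049 0.1086 0.1127] slope -0.3882795710493536
87.1 far 1189 [-0.1072 -0.1022 -0.099 ] slope -0.21211215812886033
87.1 end 1302 [0.1758 0.1796 0.1838] slope 0.22159268396192466
tin in c:  [0.0969 0.0429] [0.1742 0.1026]
87.6 near 409 [0.1042 0.108  0.1122] slope -0.809574921414318
87.6 far 1192 [-0.1083 -0.1031 -0.0997] slope -0.740214316700744
87.6 end 1287 [0.1754 0.1794 0.1839] slope 0.7090611342374552
tin in c:  [0.0975 0.0417] [0.1749 0.1015]
```

View pics/w4.png

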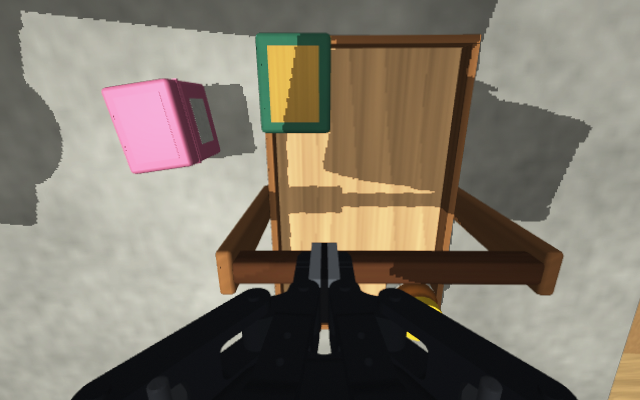

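The end rim is now flush (tin x ≈ 0.1316, home 0.132). Side-rim y ≈ 0.070 is within the limit but measured less well. A similar gentle push in y will settle it.

```bash
python3 -m jog '[[[-0.0478,0,0.0145,0,0,0],[-0.0478,0,0.0145,0,0,0],[0,0,0,0,0,0],[0,0.04,0,0,0,0],[0,0.04,0,0,0,0],[0,0.04,0,0,0,0],[0,0.041,0,0,0,0],[0,0,0,0,0,0],[0,0,0,0,0,0]]]'
python3 -m jog '[[[0,0,-0.002,0,0,0],[0,0,-0.002,0,0,0],[0,0,-0.002,0,0,0],[0,0,0,0,0,0],[0,0,0,0,0,0]]]'
python3 -m jog '[[[0,0,-0.001,0,0,0],[0,0,-0.001,0,0,0],[0,0,0,0,0,0],[0,0,0,0,0,0]]]'
```

```text
t: 17.98
tcp_pos: [0.5659, 0.0166, 0.0795]
orientation: [-1.183, 1.25, -1.25]
ft_force: [0.7, 0.2, 1.0]
opening: 0.0005
t: 18.6
tcp_pos: [0.5601, 0.017, 0.0789]
orientation: [-1.183, 1.25, -1.25]
ft_force: [0.1, -0.5, 0.1]
opening: -0.0001
t: 19.1
tcp_pos: [0.5581, 0.0171, 0.0788]
orientation: [-1.183, 1.25, -1.25]
ft_force: [0.0, -0.5, -0.2]
opening: -0.0001
```

```bash
python3 -m jog '[[[0,0,-0.001,0,0,0],[0,0,-0.001,0,0,0],[0,0,0,0,0,0]]]'
python3 -m jog '[[[0,0,-0.001,0,0,0],[0,0,-0.001,0,0,0],[0,0,0,0,0,0]]]'
python3 -m jog '[[[0,0,-0.001,0,0,0],[0,0,0,0,0,0],[0,0,0,0,0,0]]]'
```

```text
t: 19.48
tcp_pos: [0.556, 0.0172, 0.0788]
orientation: [-1.183, 1.25, -1.25]
ft_force: [1.2, -0.2, -0.5]
opening: -0.0001
t: 19.85
tcp_pos: [0.5544, 0.0173, 0.0791]
orientation: [-1.182, 1.249, -1.25]
ft_force: [1.9, 0.3, 2.2]
opening: -0.0
t: 20.23
tcp_pos: [0.5539, 0.0173, 0.0793]
orientation: [-1.181, 1.248, -1.251]
ft_force: [4.2, 0.3, 4.9]
opening: -0.0002
```

```bash
python3 -m jog '[[[0,0,-0.001,0,0,0],[0,0,0,0,0,0],[0,0,0,0,0,0]]]'
python3 -m jog '[[[0,0,0.004,0,0,0],[0,0,0.006,0,0,0],[0,-0.05,0.004,0,0,0],[0,-0.05,0,0,0,0],[0,-0.05,0,0,0,0],[0.03,-0.02,0,0,0,0],[0.0625,0,0,0,0,0],[0.0135,0,0,0,0,0],[0,0,0,0,0,0],[0,0,0,0,0,0]]]' 
python3 look.py w5; python3 chk.py
```

```text
t: 20.6
tcp_pos: [0.5535, 0.0173, 0.0795]
orientation: [-1.18, 1.247, -1.252]
ft_force: [7.4, 0.1, 4.7]
opening: -0.0001
t: 21.85
tcp_pos: [0.5601, -0.0881, 0.2485]
orientation: [-1.183, 1.25, -1.249]
ft_force: [-0.2, -0.6, -0.6]
opening: -0.0004
21.85 [ 0.5601 -0.0881  0.2485] 
 [[-0.0546 -0.0009  0.9985]
 [-0.9985  0.0004 -0.0546]
 [-0.0003 -1.     -0.0009]] jaw -3.1289294713944567 q [-0.2725  0.4104  1.7048  0.0001  1.0273 -0.218 ]
tin 6953 [0.511  0.0216 0.0966] ((510.0926513671875, 20.029695510864258), (78.65812683105469, 61.88007736206055), 86.8399658203125)
rim 4927 [ 0.4534 -0.2652  0.03  ] [0.6945 0.0673 0.042 ]
handle 8281 [ 0.576  -0.112   0.1795] ((573.6708984375, -114.12394714355469), (35.52091979980469, 243.00241088867188), 86.85304260253906)
tin ((510.0926513671875, 20.029695510864258), (78.65812683105469, 61.88007736206055), 86.8399658203125)
86.6 near 426 [0.1049 0.1083 0.1127] slope 0.2466843261738229
86.6 far 1103 [-0.1067 -0.102  -0.0984] slope 0.6019615244017538
86.6 end 1389 [0.1763 0.1799 0.184 ] slope -0.22848551144749207
tin in c:  [0.0963 0.0433] [0.173 0.103]
87.1 near 432 [0.1043 0.1078 0.1121] slope -0.3049793112832269
87.1 far 1101 [-0.1075 -0.1028 -0.0997] slope 0.0949282994793481
87.1 end 1376 [0.1758 0.1797 0.1839] slope 0.24935353886195566
tin in c:  [0.097  0.0421] [0.1736 0.1019]
87.6 near 434 [0.1036 0.1072 0.1116] slope -0.7760177631066469
87.6 far 1106 [-0.1085 -0.1037 -0.1003] slope -0.4127081790707738
87.6 end 1360 [0.1752 0.1795 0.184 ] slope 0.7316407143398779
tin in c:  [0.0975 0.041 ] [0.1743 0.1007]
```

Tin seated against both rims (computed x ≈ 0.131, y ≈ 0.071, square within 0.5°), with about 4–7 N of firm resistance on each push. Next, the handle: a 90° turn, then over the bar.

```bash
python3 -m jog '[[[0,0,0,0,-9,0],[0,0,0,0,-9,0],[0,0,0,0,-9,0],[0,0,0,0,-9,0],[0,0,0,0,-9,0],[0,0,0,0,-9,0],[0,0,0,0,-9,0],[0,0,0,0,-9,0],[0,0,0,0,-9,0],[0,0,0,0,-9,0]]]' 1
python3 -m jog '[[[0.0143,0,-0.0257,0,0,0],[0,0,0,0,0,0],[0,0,0,0,0,0]]]'
python3 look.py w6
```

```text
t: 23.15
tcp_pos: [0.5603, -0.0879, 0.2487]
orientation: [-1.57, 0.038, -0.038]
ft_force: [0.2, 0.2, -1.1]
opening: 0.0852
t: 23.52
tcp_pos: [0.5728, -0.1145, 0.2486]
orientation: [-1.57, 0.043, -0.042]
ft_force: [0.0, 0.1, -0.9]
opening: 0.0852
23.525 [ 0.5728 -0.1145  0.2486] 
 [[ 0.9985 -0.0006  0.0547]
 [-0.0547  0.0003  0.9985]
 [-0.0006 -1.      0.0002]] jaw 86.86660548431587 q [-0.3104  0.4344  1.6631  0.0001  1.0448 -1.8266]
tin 6252 [0.5088 0.0179 0.0966] ((509.938720703125, 18.95891571044922), (79.99229431152344, 61.20790100097656), 86.81227111816406)
rim 6861 [ 0.4537 -0.2991  0.03  ] [0.692  0.1199 0.042 ]
handle 9350 [ 0.5457 -0.1134  0.1802] ((571.0431518554688, -114.53218078613281), (36.31281280517578, 239.63088989257812), 86.76896667480469)
```

View pics/w6.png

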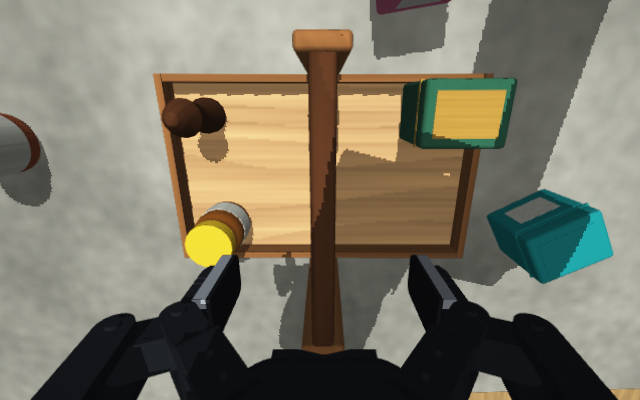

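The bar runs down column 323, midway between the pads. The tin is in its corner (465,115), and the honey (215,240) and pepper (190,117) are standing. Lower and grip.

```bash
python3 -m jog '[[[0,0.039,0,0,0,0],[0,0.039,0,0,0,0],[0,0,0,0,0,0],[0,0,0,0,0,0]]]' 1
python3 -m jog '[[[0,0,0,0,0,0],[0,0,0,0,0,0],[0,0,0,0,0,0],[0,0,0,0,0,0],[0,0,0,0,0,0],[0,0,0,0,0,0],[0,0,0,0,0,0],[0,0,0,0,0,0],[0,0,0,0,0,0]]]' -1 110
```

```text
t: 24.08
tcp_pos: [0.5735, -0.1154, 0.1722]
orientation: [-1.571, 0.042, -0.044]
ft_force: [0.5, -0.1, 0.3]
opening: 0.0851
t: 25.2
tcp_pos: [0.5731, -0.1156, 0.1714]
orientation: [-1.57, 0.043, -0.044]
ft_force: [-1.2, 1.0, 5.6]
opening: 0.0164
```

```bash
python3 -m jog '[[[0,-0.001,0,0,0,0],[0,-0.002,0,0,0,0],[0,-0.003,0,0,0,0],[0,-0.004,0,0,0,0],[0,-0.004,0,0,0,0],[0,-0.003,0,0,0,0],[0,-0.002,0,0,0,0],[0,-0.001,0,0,0,0],[0,0,0,0,0,0],[0,0,0,0,0,0]]]'
cat > lev.py <<'E'
from h import *
np.set_printoptions(precision=4,suppress=True)
s,A=axes(); print(s["t"],s["tcp_pos"],s["ft_force"],s["moment"],s["opening"])
for cam in ["top","scene"]:
    im,d=bot.grab_frame(cam); cv2.imwrite(f"pics/l_{cam}.png",cv2.resize(im[120:320,150:450],None,fx=2.5,fy=2.5,interpolation=cv2.INTER_CUBIC)[:,:,::-1])
    P=cloud(cam,d); q=P[~np.isnan(P[...,0])]; off=s["tcp_pos"]-[.573,-.1145,.1714]
    l=q-[.573,-.1147,off[2]]; a=np.radians(86.8); l=np.c_[l[:,:2]@[np.cos(a),np.sin(a)],l[:,:2]@[-np.sin(a),np.cos(a)],l[:,2]]
    f=l[(abs(l[:,0])<.16)&(abs(l[:,1])<.09)&(abs(l[:,2]-.012)<.02)]
    for _ in range(3):
        k=np.linalg.lstsq(np.c_[f[:,:2],np.ones(len(f))],f[:,2],rcond=None)[0]; r=f[:,2]-np.c_[f[:,:2],np.ones(len(f))]@k; f=f[abs(r)<.006]
    print(cam,"floor n",len(f),"slope x,y",k[:2],"z",k[2])
E
python3 lev.py
```

```text
t: 26.45
tcp_pos: [0.573, -0.1156, 0.1908]
orientation: [-1.57, 0.044, -0.043]
ft_force: [-0.1, -0.1, -9.5]
opening: 0.0163
26.45 [ 0.573  -0.1156  0.1908] [-0.0949 -0.1209 -9.5268] [-0.0703 -0.0924 -0.027 ] 0.016251850489430456
top floor n 1307 slope x,y [ 0.0013 -0.0008] z 0.01186030046846097
scene floor n 2359 slope x,y [ 0.0009 -0.0008] z 0.01489788839722279
```

Full load (9.5 N) carried and level (slopes about 0.001). Lifting the rest of the way.

```bash
python3 -m jog '[[[0,-0.003,0,0,0,0],[0,-0.006,0,0,0,0],[0,-0.01,0,0,0,0],[0,-0.012,0,0,0,0],[0,-0.012,0,0,0,0],[0,-0.012,0,0,0,0],[0,-0.011,0,0,0,0],[0,-0.008,0,0,0,0],[0,-0.004,0,0,0,0],[0,-0.002,0,0,0,0]]]'
python3 -m jog '[[[0,0,0,0,0,0],[0,0,0,0,0,0],[0,0,0,0,0,0],[0,0,0,0,0,0],[0,0,0,0,0,0],[0,0,0,0,0,0],[0,0,0,0,0,0],[0,0,0,0,0,0]]]'
python3 lev.py; python3 - <<'E'
import cv2
cv2.imwrite("pics/lc.png",cv2.resize(cv2.vconcat([cv2.imread("pics/l_top.png"),cv2.imread("pics/l_scene.png")]),(450,600)))
E
```

```text
t: 27.8
tcp_pos: [0.573, -0.1156, 0.2708]
orientation: [-1.57, 0.044, -0.043]
ft_force: [-0.1, -0.2, -9.3]
opening: 0.0162
t: 28.8
tcp_pos: [0.573, -0.1156, 0.2708]
orientation: [-1.57, 0.043, -0.043]
ft_force: [-0.2, 0.2, -9.2]
opening: 0.0162
28.8 [ 0.573  -0.1156  0.2708] [-0.2422  0.2082 -9.1974] [-0.0602 -0.1033  0.0442] 0.016168127438667697
top floor n 1453 slope x,y [-0.0014 -0.0023] z 0.012140474085555988
scene floor n 2281 slope x,y [0.0003 0.0004] z 0.015028813236445476
```

View pics/lc.png

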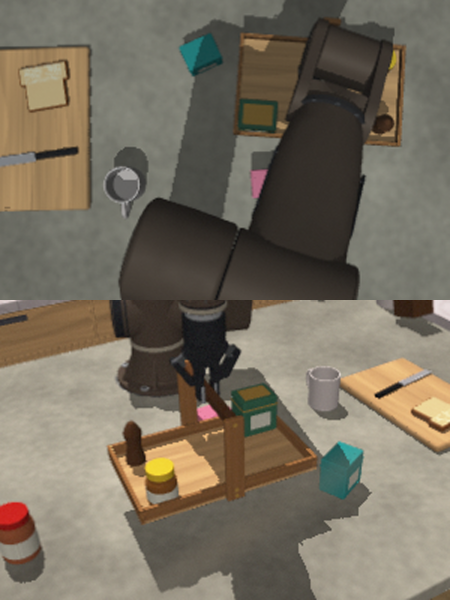

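The carrier hangs level about 10 cm up. The tin is in its corner (258,113 top view; 255,410 scene view), honey and pepper stand, and the bystanders are untouched. Handing in.

```bash
python3 -c "
from rig import bot
print(bot.finish_job())"
```

```text
the job is handed in; nothing more can be done
None
```

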